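# Fill the empty place in a covered jar carrier

### The arm

A 6-joint arm with a two-finger parallel gripper is mounted at the origin on a cart in front of the work surface, level with it; the furniture and walls round the work are solid. World frame = base frame: x ahead of the robot, y to its left, z up, the work surface at z = 0. Lengths are in m, angles in rad, forces in N, time in s.
With the tool pointing down it reaches from about 0.35 to 0.975 m from the base axis. Payload 4.9 kg.
Tool frame: the origin (TCP) lies midway between the tips of the shut fingers; the grasp point (between the pads) lies 19 mm behind it (ctrl.tcp_to_grasp is the distance from the TCP to the grasp point, in m); z points along the fingers, y is the line along which they close (so a half turn about z gives the same grasp; the last joint's range is limited). The gripper opens to 85 mm and grips with 20 to 120 N. Pads are 22 mm wide; open, the fingers measure 114 mm over their backs; the gripper's body (76 mm by 85 mm) begins 54 mm behind the grasp point. The pads swing forward as they close: fully open they stand 13 mm farther back than shut.
Start: joints at [-1.45, 0.053, 1.613, -0, 1.476, -0.119], TCP at [0.148, -0.607, 0.231] pointing down, gripper open.
Joint ranges: [-3.01, 3.01], [-1.01, 2.22], [0.06, 2.58], [-1.02, 4.17], [0.09, 2.62], [-3.14, 3.14]. Speed limits (rad/s): [2.57, 2.57, 3.14, 3.14, 3.14, 3.14].

### API

Orientations are given as a rotation vector (axis times angle).
In Python, from station import ctrl gives the robot as it stands.
- The arm moves only by the tool drive_effector, called as a command line: name --argument value ..., lists and objects as JSON in quotes. Schema: {"type":"object","properties":{"increments":{"type":"object","properties":{"finger_gap":{"type":"array","items":{"type":"number"},"minItems":1,"maxItems":20},"sx":{"type":"array","items":{"type":"number"},"minItems":1,"maxItems":20},"sy":{"type":"array","items":{"type":"number"},"minItems":1,"maxItems":20},"sz":{"type":"array","items":{"type":"number"},"minItems":1,"maxItems":20},"wx":{"type":"array","items":{"type":"number"},"minItems":1,"maxItems":20},"wy":{"type":"array","items":{"type":"number"},"minItems":1,"maxItems":20},"wz":{"type":"array","items":{"type":"number"},"minItems":1,"maxItems":20}},"additionalProperties":false,"required":["finger_gap","sx","sy","sz","wx","wy","wz"]},"force":{"type":"number"},"only":{"type":"string"},"quiet":{"type":"boolean"},"lines":{"type":"string"}},"required":["increments"],"additionalProperties":false}. increments is an object with one list for each field, all of the same length, 1 to 20, a row being the entries at one place: finger_gap (the finger opening in m), sx, sy, sz (the shift in shares of 1 m (1.0 is 1 m)), wx, wy, wz (a rotation vector in normalised numbers (1 is 4 rad)); each row is the pose to reach, as a shift and turn from the pose commanded when the call began, along the tool's axes at that moment; what a row does not reach only later rows make up. A row lasts 1/12 s, in which the tool goes at most 0.0417 m and 0.125 rad, less where a joint would pass 70% of its speed; a pose out of reach is approached as far as the arm can. The fingers move at their own pace and stop on an object; force is the grip in N (left out, the last holds). Time passes only in rows, so rows that do not move let the fingers close. The tool returns the time, the measured TCP pose, the force, the opening and the grip force at its end. only (a regular expression) keeps the lines of the reply that match it, lines (a string "A,B") keeps lines A to B, and quiet returns only ok. Shift and turn numbers lie between -1 and 1, and a call with a number outside is refused. Input that does not fit is refused with a message, and nothing moves.
- ctrl.get_obs(): the state, without advancing time (a new reading comes with each control period).
- ctrl.get_image(name): name is "scene" or "top"; returns the picture (400x640x3 uint8, red, green, blue); there is no depth.
- ctrl.camera_params(name): a dict with "fx", "fy", "cx", "cy" (pixels), "T" (4x4, takes a point from camera to world coordinates). Camera axes: x right, y down, z forward; pixel columns grow to the right and rows downward; lengths in m; the calibration is good to about 2 mm. A picture is of the moment at which its call begins. camera_params takes no time and is no camera call.
- ctrl.finish_job(): hands the job in; it is judged then, once.
The state is a dict: "t": time; "q": joint angles; "dq": joint speeds; "effort": joint torques, N m; "tool_pos": TCP position; "tool_rot": TCP orientation; "contact_force": force on the tool from outside, world axes, zero at the start; "wrist_torque": the same for the moment, N m; "opening": finger opening in m; "grip_force": force on a finger pad.
Only numpy, scipy, OpenCV 4.12 (cv2) and the standard library are available. Lean on these libraries where they do the work, as an engineer would, in place of code of your own. Each camera call takes 0.05 s, during which the arm holds its last target. There are 200 camera calls.

### The job

Take the white screw-cap jar that stands by itself on the worktop and put it into the one empty opening of the covered jar carrier, so that it stands upright on the carrier's floor like the other two. Lower it in rather than dropping it, let go of it, and leave the two jars already in the carrier in their places.

Things in the scene. Friction and masses are not known exactly. Their poses are not given: they have to be found in the camera images.
- spare_jar: The jar to be put away, standing alone on the worktop: white plastic screw-cap jar, 56 mm in diameter and 85 mm high (cap 30 mm in diameter over the top 12 mm, shoulders reaching up to the cap), 0.22 kg give or take a third. Origin at the centre of its underside, z up when it stands.
- carrier: Jar carrier, fixed: grey-aluminium box, 92 mm (own x) by 272 mm (own y; 290 with end lips), covered by a deck whose top is 54 mm above the worktop. Origin: centre of its underside, on the worktop. Deck has 3 round openings, 73 mm diameter, centred at x = 0, y = -86, 0, +86 mm; jars in them stand on the inner floor, 7 mm above the worktop. Two openings hold jars, one is empty; which one varies.
- jar_1: One of the two jars already in the carrier, standing on the carrier's floor in any of its openings: white plastic screw-cap jar, 56 mm in diameter and 85 mm high (cap 30 mm in diameter over the top 12 mm, shoulders reaching up to the cap), 0.22 kg give or take a third. Origin at the centre of its underside, z up when it stands.
- jar_2: The other jar already in the carrier, the same kind: white plastic screw-cap jar, 56 mm in diameter and 85 mm high (cap 30 mm in diameter over the top 12 mm, shoulders reaching up to the cap), 0.22 kg give or take a third. Origin at the centre of its underside, z up when it stands.

How it is judged:
By the outcome, as a careful person would: the job done as asked, in the order asked, and still so for the second after the job is handed in, with the robot touching nothing.
It also fails if it takes over 29 s, if anything falls off the work surface, if the arm or the gripper's body presses on something with over 40 N, if the wrist force passes 120 N, or if a joint passes its speed limit or range.

## Working session

There is one attempt and no reset: what is moved stays moved. The work goes in short steps, Python scripts to look and compute and a tool call to move; the robot and the scene stay as the last step left them, time stands still between calls to the robot, and variables do not carry over. Pictures are saved under pics/ and viewed, at most 10 in all, crops included, and the job is handed in when it is done.

```bash
mkdir -p pics; ls
```

Run:
```python
from station import ctrl
import cv2,numpy as np
np.set_printoptions(precision=4,suppress=True)
for n in("scene","top"):
    cv2.imwrite(f"pics/{n}0.png",ctrl.get_image(n)[:,:,::-1])
    p=ctrl.camera_params(n);print(n,p["fx"],p["fy"],p["cx"],p["cy"]);print(p["T"])
o=ctrl.get_obs();print(o,ctrl.tcp_to_grasp)
```

```text
pics
station.py
scene 517.2109399169645 517.2109399169645 309.641388723168 205.15795223527343
[[-0.7408 -0.4134  0.5295 -0.1694]
 [-0.6716  0.4703 -0.5725  0.7104]
 [-0.0124 -0.7797 -0.6261  0.8672]
 [ 0.      0.      0.      1.    ]]
top 479.87005935303927 479.87005935303927 317.06863845786575 208.33845779924576
[[ 0.0177 -0.9932  0.1149  0.3846]
 [-0.9998 -0.0188 -0.0082 -0.0059]
 [ 0.0103 -0.1148 -0.9933  1.245 ]
 [ 0.      0.      0.      1.    ]]
{'t': 0.1, 'q': array([-1.45  ,  0.0533,  1.6141, -0.    ,  1.476 , -0.119 ]), 'dq': array([-0.0009, -0.002 , -0.0031,  0.0002, -0.0016, -0.0009]), 'effort': array([  0.0004, -39.4902, -37.1364,  -0.0001,   0.0039,   0.    ]), 'tool_pos': array([ 0.1484, -0.6066,  0.2302]), 'tool_rot': array([-3.1172, -0.3755,  0.    ]), 'contact_force': array([ 0.1448,  0.3483, -0.2506]), 'wrist_torque': array([-0.0011, -0.0329, -0.0141]), 'grip_force': 0.0, 'opening': 0.08547787795471197} 0.0187
```

View pics/scene0.png

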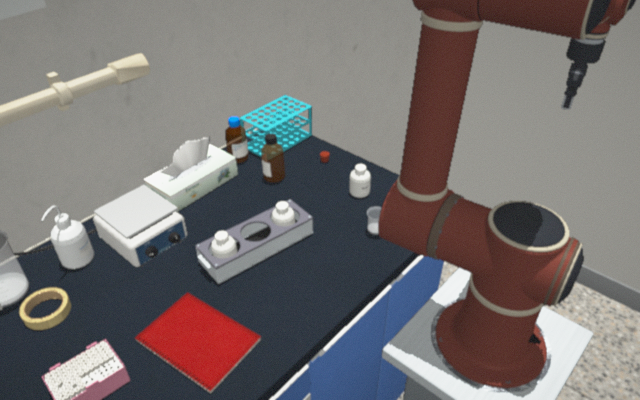

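View pics/top0.png

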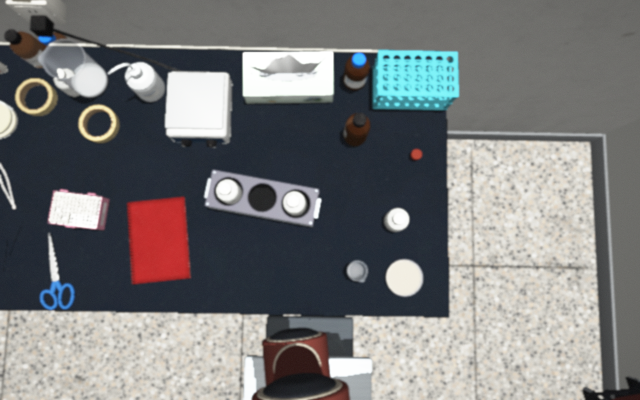

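The scene view shows the free jar at about (360,181), and the carrier at about (255,240) with its middle opening empty. In the top view the jar is at (397,219) with a glass at (357,271) and a white disc at (404,278). The empty hole is at (263,198), with jars at (228,190) and (294,203). I'll enlarge these for measurement.

Run:
```python
import cv2,numpy as np
s=cv2.imread("pics/scene0.png");t=cv2.imread("pics/top0.png")
def crop(im,x,y,w,h,k):
    c=cv2.resize(im[y:y+h,x:x+w],None,fx=k,fy=k,interpolation=cv2.INTER_CUBIC)
    for i in range(0,w,10):
        cv2.putText(c,str(x+i) if i%20==0 else "",(i*k,8),0,.3,(0,255,255),1);cv2.line(c,(i*k,0),(i*k,3),(0,255,0))
    for i in range(0,h,10): cv2.putText(c,str(y+i),(0,i*k+4),0,.3,(0,255,255),1)
    return c
W=np.zeros((600,800,3),np.uint8)
W[0:300,0:400]=crop(t,340,190,100,75,4) ; W[0:300,400:800]=crop(s,325,155,80,60,5)
W[300:580,0:400]=crop(t,200,165,133,93,3)[:280,:400].copy() if 0 else cv2.copyMakeBorder(crop(t,200,165,133,93,3),0,1,0,1,0)
W[300:580,400:800]=cv2.copyMakeBorder(crop(s,190,190,133,93,3),0,1,0,1,0)
cv2.imwrite("pics/c0.png",W)
```

```text
(no output)
```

View pics/c0.png

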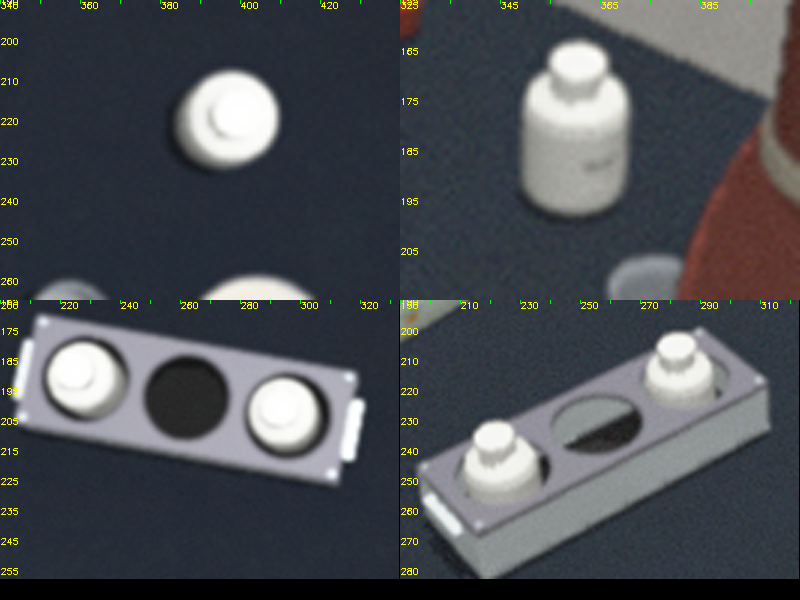

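Jar cap top is at about (399,218.7) in the top view and (360.4,165.8) in the scene view. The empty hole is at (261.7,197) and (255.5,231). The four deck screws are visible in both views, so I'll triangulate them.

Create h.py:
```python
from station import ctrl
import cv2,numpy as np
np.set_printoptions(precision=4,suppress=True)
P={n:ctrl.camera_params(n) for n in("scene","top")}
def M(n):
    p=P[n];K=np.array([[p["fx"],0,p["cx"]],[0,p["fy"],p["cy"]],[0,0,1]]);return K@np.linalg.inv(p["T"])[:3]
def proj(n,X): v=M(n)@np.append(X,1);return v[:2]/v[2]
def tri(t,s):
    X=cv2.triangulatePoints(M("top"),M("scene"),np.float64(t),np.float64(s)).ravel();X=X[:3]/X[3]
    return X,proj("top",X)-t,proj("scene",X)-s
def onz(n,uv,z):
    p=P[n];d=p["T"][:3,:3]@[(uv[0]-p["cx"])/p["fx"],(uv[1]-p["cy"])/p["fy"],1];o=p["T"][:3,3];return o+d*(z-o[2])/d[2]
```

Run:
```python
from h import *
f=lambda x,y,X,Y,k:np.array([X+(x+.5)/k-.5,Y+(y+.5)/k-.5])
print("jar cap",*tri(f(237,115,340,190,4),f(178,55,325,155,5)))
T=lambda x,y:f(x,y-300,200,165,3)
S=lambda x,y:f(x-400,y-300,190,190,3)
R={}
for k,a,b in (("hole",(186,397),(597,424)),("A",(43,321),(424,466)),("B",(349,376),(700,331)),("C",(22,416),(478,524)),("D",(332,474),(760,380)),("capL",(75,372),(496,432)),("capR",(278,410),(678,344))):
    r=tri(T(*a),S(*b));R[k]=r[0];print(k,*r)
c=(R["A"]+R["B"]+R["C"]+R["D"])/4;d=R["A"]+R["C"]-R["B"]-R["D"];print("screw mean",c,"yaw",np.degrees(np.arctan2(-d[0],d[1])))
t=cv2.imread("pics/top0.png");s=cv2.imread("pics/scene0.png")
# base of jar / hole by segmentation in top view
g=cv2.cvtColor(t,cv2.COLOR_BGR2GRAY);sub=(g[180:215,240:285]<80).astype(np.uint8)
n,l,st,ce=cv2.connectedComponentsWithStats(sub)
for i in range(1,n):
    if st[i,4]>200: print("dark",st[i],ce[i]+[240,180],onz("top",ce[i]+[240,180],.054))
```

```text
jar cap [ 0.4986 -0.2131  0.0902] [-0.3498 -0.475 ] [0.4653 0.01  ]
hole [0.5489 0.1238 0.054 ] [-0.1866 -0.2202] [0.2601 0.0335]
A [0.611  0.2457 0.0556] [-0.3611 -0.3957] [0.4959 0.0912]
B [ 0.5681 -0.0124  0.0571] [0.044  0.0542] [-0.059  -0.0058]
C [0.5303 0.2593 0.0572] [-0.3407 -0.3835] [0.4935 0.0802]
D [0.4866 0.0008 0.0564] [-0.1908 -0.2418] [0.2694 0.02  ]
capL [0.5621 0.2096 0.0953] [-0.2953 -0.3331] [0.4085 0.0661]
capR [0.5341 0.0451 0.0954] [-0.192 -0.234] [0.2615 0.0272]
screw mean [0.549  0.1233 0.0566] yaw -9.53244191948143
dark [  8   4  28  27 599] [261.773  197.0033] [0.5483 0.1231 0.054 ]
```

Add to h.py:
```python
from scipy.spatial.transform import Rotation as Ro
def go(p,yaw): # yaw = world angle of tool y
    o=ctrl.get_obs();R=Ro.from_rotvec(o["tool_rot"]);y=np.array([np.cos(yaw),np.sin(yaw),0]);z=np.array([0,0,-1.]);G=Ro.from_matrix(np.c_[np.cross(y,z),y,z])
    print(R.inv().apply(np.array(p)-o["tool_pos"]),(R.inv()*G).as_rotvec(),"t",o["t"])
```

```bash
python3 -c "
from h import *
go([.4986,-.2131,.16],np.radians(-9.5))"
```

```text
[ 0.4336 -0.2989  0.0708] [-0.0015 -0.0012 -1.1652] t 0.1
```

Careful with the scale: turns go in shares of 4 rad. That gives: -1.165 rad is -0.2913.

drive_effector --increments '{"finger_gap": [0.085, 0.085, 0.085, 0.085, 0.085, 0.085, 0.065, 0.065, 0.065, 0.065, 0.065, 0.065, 0.065, 0.065, 0.065, 0.065], "sx": [0.2, 0.2, 0.2, 0.2, 0.2, 0.2, 0.4336, 0.4336, 0.4336, 0.4336, 0.4336, 0.4336, 0.4336, 0.4336, 0.4336, 0.4336], "sy": [-0.138, -0.138, -0.138, -0.138, -0.138, -0.138, -0.2989, -0.2989, -0.2989, -0.2989, -0.2989, -0.2989, -0.2989, -0.2989, -0.2989, -0.2989], "sz": [0, 0, 0, 0, 0, 0, 0.05, 0.05, 0.05, 0.05, 0.05, 0.05, 0.07, 0.07, 0.07, 0.07], "wx": [0, 0, 0, 0, 0, 0, 0, 0, 0, 0, 0, 0, 0, 0, 0, 0], "wy": [0, 0, 0, 0, 0, 0, 0, 0, 0, 0, 0, 0, 0, 0, 0, 0], "wz": [-0.15, -0.15, -0.15, -0.15, -0.15, -0.15, -0.2913, -0.2913, -0.2913, -0.2913, -0.2913, -0.2913, -0.2913, -0.2913, -0.2913, -0.2913]}' --force 50

```text
t: 1.43
tool_pos: [0.4983, -0.2137, 0.1608]
tool_rot: [-2.397, -2.03, 0.001]
contact_force: [-0.6, -0.4, 0.4]
opening: 0.0649
grip_force: 0.0
```

Run:
```python
from h import *
W=np.zeros((600,800,3),np.uint8)
t=ctrl.get_image("top")[:,:,::-1];s=ctrl.get_image("scene")[:,:,::-1]
go([.4986,-.2131,.077],np.radians(-9.5))
W[:,:400]=cv2.resize(t[130:280,350:450],(400,600));W[:,400:]=cv2.resize(s[70:220,310:410],(400,600))
cv2.imwrite("pics/c1.png",W)
```

```text
[ 0.0019 -0.0003  0.0852] [ 0.0011  0.0008 -0.0016] t 1.5333
```

View pics/c1.png

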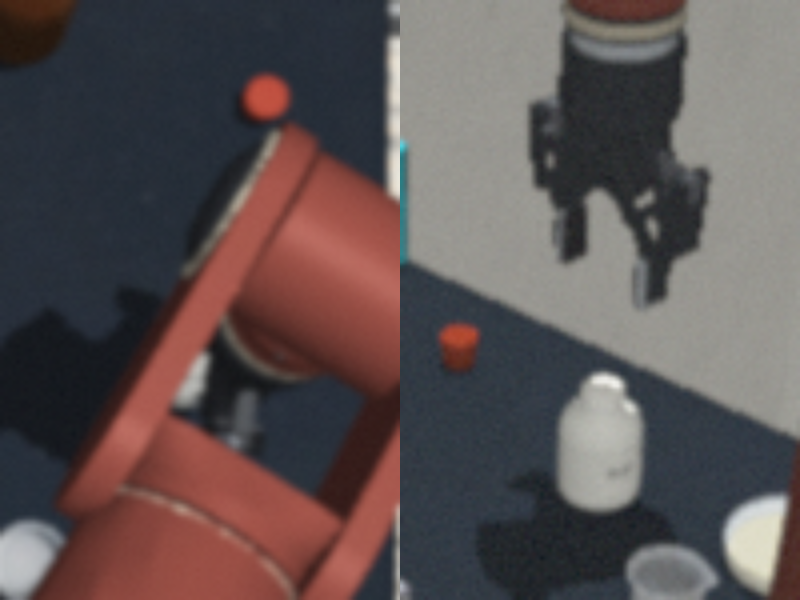

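The fingers straddle the jar: their middle is at about (604,275) in the scene crop and the cap at (604,385). Next I lower the tool and close on the cap.

drive_effector --increments '{"finger_gap": [0.065, 0.065, 0.065, 0.065, 0.065, 0.02, 0.02, 0.02, 0.02, 0.02, 0.02, 0.02], "sx": [0.001, 0.001, 0.001, 0.001, 0.001, 0.001, 0.001, 0.001, 0.001, 0.001, 0.001, 0.001], "sy": [0, 0, 0, 0, 0, 0, 0, 0, 0, 0, 0, 0], "sz": [0.03, 0.06, 0.084, 0.084, 0.084, 0.084, 0.084, 0.084, 0.084, 0.084, 0.084, 0.084], "wx": [0, 0, 0, 0, 0, 0, 0, 0, 0, 0, 0, 0], "wy": [0, 0, 0, 0, 0, 0, 0, 0, 0, 0, 0, 0], "wz": [0, 0, 0, 0, 0, 0, 0, 0, 0, 0, 0, 0]}' --force 50

```text
t: 2.53
tool_pos: [0.5003, -0.2139, 0.0802]
tool_rot: [2.394, 2.027, 0.001]
contact_force: [-1.9, 0.2, 6.2]
opening: 0.0266
grip_force: 48.8
```

drive_effector --increments '{"finger_gap": [0.02, 0.02, 0.02, 0.02, 0.02], "sx": [0, 0, 0, 0, 0], "sy": [0, 0, 0, 0, 0], "sz": [0, -0.02, -0.03, -0.03, -0.03], "wx": [0, 0, 0, 0, 0], "wy": [0, 0, 0, 0, 0], "wz": [0, 0, 0, 0, 0]}'

```text
t: 2.95
tool_pos: [0.4995, -0.2131, 0.1083]
tool_rot: [2.396, 2.028, 0.001]
contact_force: [0.4, 0.1, -1.9]
opening: 0.0263
grip_force: 49.4
```

Run:
```python
from h import *
s=ctrl.get_image("scene")[:,:,::-1]
cv2.imwrite("pics/c2.png",cv2.resize(s[100:210,310:410],(545,600),interpolation=cv2.INTER_CUBIC))
```

```text
(no output)
```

View pics/c2.png

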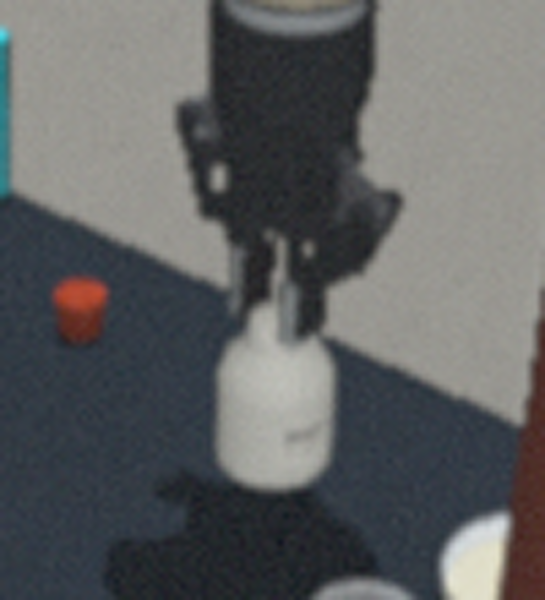

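The jar hangs upright from its cap, clear of the table, and the force reads about 2 N. Next I lift it and carry it over the carrier.

drive_effector --increments '{"finger_gap": [0.02, 0.02, 0.02, 0.02, 0.02, 0.02], "sx": [0, 0, 0, 0, 0, 0], "sy": [0, 0, 0, 0, 0, 0], "sz": [-0.02, -0.05, -0.08, -0.105, -0.115, -0.115], "wx": [0, 0, 0, 0, 0, 0], "wy": [0, 0, 0, 0, 0, 0], "wz": [0, 0, 0, 0, 0, 0]}' --force 60

```text
t: 3.5
tool_pos: [0.5, -0.2135, 0.2248]
tool_rot: [2.395, 2.027, 0.002]
contact_force: [-0.0, -0.6, -2.9]
opening: 0.0259
grip_force: 59.4
```

```bash
python3 -c "
from h import *
go([.5487,.1233,.22],np.radians(-9.5))"
```

```text
[ 0.3402 -0.0076  0.0041] [ 0.0044  0.0017 -0.0001] t 3.5
```

drive_effector --increments '{"finger_gap": [0.02, 0.02, 0.02, 0.02, 0.02, 0.02, 0.02, 0.02, 0.02, 0.02, 0.02, 0.02, 0.02, 0.02, 0.02, 0.02, 0.02], "sx": [0.01, 0.03, 0.055, 0.085, 0.115, 0.145, 0.175, 0.205, 0.235, 0.265, 0.295, 0.32, 0.335, 0.34, 0.34, 0.34, 0.34], "sy": [0, 0, -0.001, -0.002, -0.003, -0.003, -0.004, -0.004, -0.005, -0.006, -0.007, -0.0076, -0.0076, -0.0076, -0.0076, -0.0076, -0.0076], "sz": [0, 0, 0, 0, 0, 0, 0, 0, 0, 0, 0, 0, 0, 0, 0, 0, 0], "wx": [0, 0, 0, 0, 0, 0, 0, 0, 0, 0, 0, 0, 0, 0, 0, 0, 0], "wy": [0, 0, 0, 0, 0, 0, 0, 0, 0, 0, 0, 0, 0, 0, 0, 0, 0], "wz": [0, 0, 0, 0, 0, 0, 0, 0, 0, 0, 0, 0, 0, 0, 0, 0, 0]}'

```text
t: 4.92
tool_pos: [0.5469, 0.1229, 0.2212]
tool_rot: [-2.398, -2.028, 0.003]
contact_force: [-0.5, 0.1, -1.9]
opening: 0.0259
grip_force: 59.4
```

Run:
```python
from h import *
W=np.zeros((600,800,3),np.uint8)
t=ctrl.get_image("top")[:,:,::-1];s=ctrl.get_image("scene")[:,:,::-1]
go([.5487,.1233,.14],np.radians(-9.5))
W[:,:400]=cv2.resize(t[130:280,210:310],(400,600));W[:,400:]=cv2.resize(s[110:260,200:300],(400,600))
cv2.imwrite("pics/c3.png",W)
```

```text
[0.0007 0.0013 0.0819] [-0.0005  0.0003 -0.0017] t 5.0167
```

View pics/c3.png

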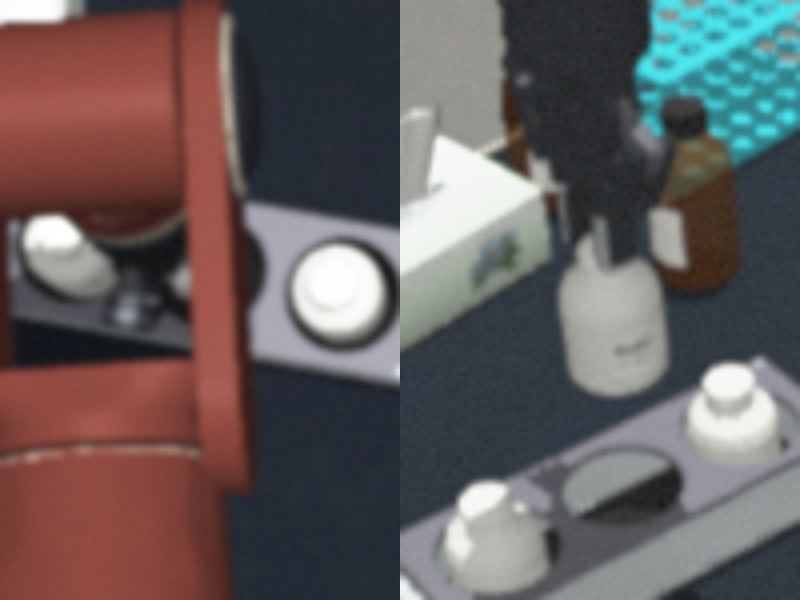

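Run:
```python
from h import *
p=ctrl.get_obs()["tool_pos"];print(p)
q=lambda uv:(np.array(uv)-[200,110])*4+[400,0]
for z in(.141,.17,.2,.226): print(z,q(proj("scene",[p[0],p[1],z])))
for a in np.arange(0,6.3,.785): print(q(proj("scene",[p[0]+.028*np.cos(a),p[1]+.028*np.sin(a),.141])))
```

```text
[0.5473 0.1228 0.2219]
0.141 [613.5831 369.3522]
0.17 [609.3923 328.5797]
0.2 [604.9157 285.0268]
0.226 [600.9142 246.0965]
[580.1934 349.2913]
[563.9568 371.3272]
[576.7319 392.7799]
[611.716  400.6535]
[647.7716 389.9656]
[663.1365 367.429 ]
[649.4931 346.5886]
[615.4593 339.1936]
[580.3092 349.2196]
```

The base sits within about 3 mm of where it should be (crop pixel (618,370) against the predicted (614,369)), inside the 8.5 mm clearance. I'll lower it now.

drive_effector --increments '{"finger_gap": [0.02, 0.02, 0.02, 0.02, 0.02, 0.02, 0.02, 0.02], "sx": [0.0005, 0.0005, 0.0005, 0.0005, 0.0005, 0.0005, 0.0005, 0.0005], "sy": [0.001, 0.001, 0.001, 0.001, 0.001, 0.001, 0.001, 0.001], "sz": [0.02, 0.045, 0.065, 0.075, 0.085, 0.095, 0.1, 0.1], "wx": [0, 0, 0, 0, 0, 0, 0, 0], "wy": [0, 0, 0, 0, 0, 0, 0, 0], "wz": [0, 0, 0, 0, 0, 0, 0, 0]}'

```text
t: 5.68
tool_pos: [0.5482, 0.1239, 0.1215]
tool_rot: [-2.398, -2.029, 0.002]
contact_force: [-0.2, -0.3, -2.3]
opening: 0.0259
grip_force: 59.4
```

Run:
```python
from h import *
W=np.zeros((600,800,3),np.uint8)
t=ctrl.get_image("top")[:,:,::-1];s=ctrl.get_image("scene")[:,:,::-1]
go([.5487,.1233,.087],np.radians(-9.5))
W[:,:400]=cv2.resize(t[130:280,210:310],(400,600));W[:,400:]=cv2.resize(s[130:280,200:300],(400,600))
cv2.imwrite("pics/c4.png",W)
```

```text
[-0.0009 -0.0003  0.036 ] [ 0.0011 -0.0003 -0.0003] t 5.7833
```

View pics/c4.png

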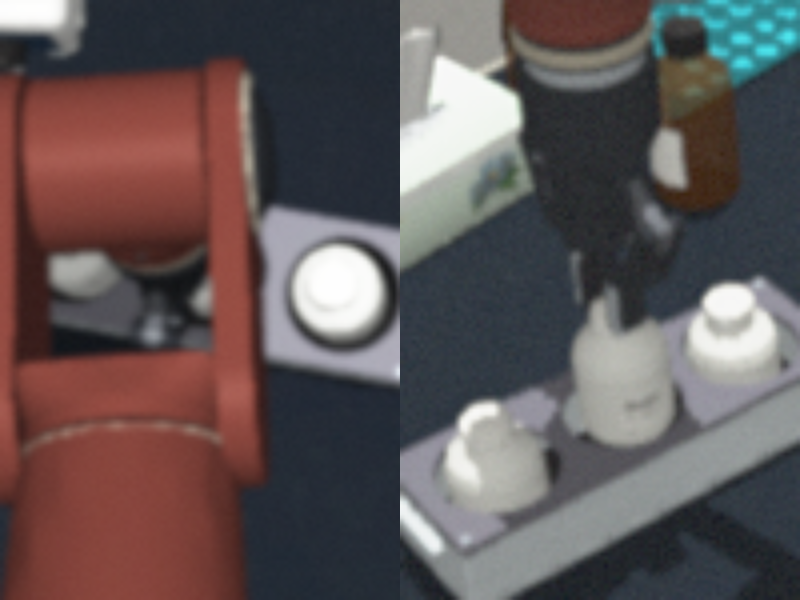

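The jar has entered the middle opening at crop (625,430) without contact, and its neighbours haven't moved. I'll continue slowly to the floor.

drive_effector --increments '{"finger_gap": [0.02, 0.02, 0.02, 0.02, 0.02, 0.02, 0.02, 0.02, 0.02], "sx": [-0.0005, -0.0005, -0.0005, -0.0005, -0.0005, -0.0005, -0.0005, -0.0005, -0.0005], "sy": [0, 0, 0, 0, 0, 0, 0, 0, 0], "sz": [0.005, 0.012, 0.019, 0.025, 0.03, 0.032, 0.033, 0.033, 0.033], "wx": [0, 0, 0, 0, 0, 0, 0, 0, 0], "wy": [0, 0, 0, 0, 0, 0, 0, 0, 0], "wz": [0, 0, 0, 0, 0, 0, 0, 0, 0]}'

```text
t: 6.53
tool_pos: [0.5487, 0.1237, 0.0895]
tool_rot: [2.398, 2.03, 0.0]
contact_force: [-0.1, -1.3, -1.5]
opening: 0.0259
grip_force: 59.4
```

drive_effector --increments '{"finger_gap": [0.02, 0.02, 0.02, 0.02], "sx": [0, 0, 0, 0], "sy": [0, 0, 0, 0], "sz": [0.001, 0.002, 0.002, 0.002], "wx": [0, 0, 0, 0], "wy": [0, 0, 0, 0], "wz": [0, 0, 0, 0]}'

```text
t: 6.87
tool_pos: [0.5486, 0.1237, 0.0875]
tool_rot: [2.398, 2.029, 0.001]
contact_force: [1.1, -0.5, -2.3]
opening: 0.0261
grip_force: 59.5
```

drive_effector --increments '{"finger_gap": [0.02, 0.02, 0.02], "sx": [0, 0, 0], "sy": [0, 0, 0], "sz": [0.001, 0.001, 0.001], "wx": [0, 0, 0], "wy": [0, 0, 0], "wz": [0, 0, 0]}'

```text
t: 7.12
tool_pos: [0.5489, 0.1238, 0.0874]
tool_rot: [2.398, 2.03, 0.001]
contact_force: [-2.0, 1.5, 5.8]
opening: 0.0257
grip_force: 60.3
```

Contact came at the expected floor height. I'll release and retreat.

drive_effector --increments '{"finger_gap": [0.03, 0.035, 0.05, 0.06, 0.06, 0.06, 0.06, 0.06, 0.06, 0.06, 0.06, 0.06, 0.06, 0.06, 0.06, 0.06, 0.06, 0.06, 0.06], "sx": [0, 0, 0, 0, 0, 0, 0, 0, 0, 0, 0, -0.04, -0.08, -0.12, -0.16, -0.2, -0.24, -0.24, -0.24], "sy": [0, 0, 0, 0, 0, 0, 0, 0, 0, 0, 0, 0, 0, 0, 0, 0, 0, 0, 0], "sz": [0, 0, 0, 0, 0, 0, -0.02, -0.05, -0.09, -0.12, -0.15, -0.15, -0.15, -0.15, -0.15, -0.15, -0.15, -0.15, -0.15], "wx": [0, 0, 0, 0, 0, 0, 0, 0, 0, 0, 0, 0, 0, 0, 0, 0, 0, 0, 0], "wy": [0, 0, 0, 0, 0, 0, 0, 0, 0, 0, 0, 0, 0, 0, 0, 0, 0, 0, 0], "wz": [0, 0, 0, 0, 0, 0, 0, 0, 0, 0, 0, 0, 0, 0, 0, 0, 0, 0, 0]}'

```text
t: 8.7
tool_pos: [0.5084, -0.1149, 0.2362]
tool_rot: [-2.402, -2.025, -0.0]
contact_force: [-0.2, -0.4, -1.0]
opening: 0.0599
grip_force: 0.0
```

Run:
```python
from h import *
W=np.zeros((600,800,3),np.uint8)
t=ctrl.get_image("top")[:,:,::-1];s=ctrl.get_image("scene")[:,:,::-1]
W[:300,:400]=cv2.resize(t[155:255,200:333],(400,300));W[:300,400:]=cv2.resize(s[190:290,190:323],(400,300))
W[300:]=0
cv2.imwrite("pics/c5.png",W[:300])
```

```text
(no output)
```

View pics/c5.png

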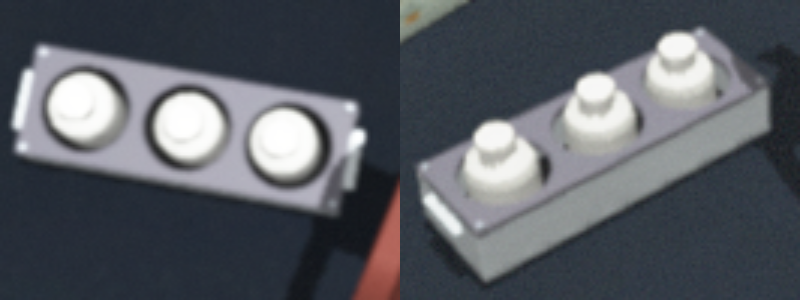

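The spare jar stands upright in the middle opening (crop (185,127) top, (597,110) scene) at the same level as its neighbours, and the gripper is clear.

```bash
python3 -c "
from station import ctrl
print(ctrl.finish_job())"
```

```text
the job is handed in; nothing more can be done
None
```

The spare jar stands upright and released in the carrier's middle opening, level with the other two, which stayed in place; I handed the job in at about 9 s, but the hand-in returned no verdict.

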